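Bolt the post tray's spring gate open

TASK

Open the blue spring gate of the post tray and bolt it open so that the tray can be loaded: swing the gate by the bolt's red knob against its spring until the bolt stands over the gap between the two yellow blocks, and while holding it there push the bolt fully down into the gap, then let go. Leave the stamp, the cup and the stapler where they are.

Things in the scene. Friction and masses are not known exactly. Their poses are not given: they have to be found in the camera images.
- knob (a point): Centre of the red round knob (upright cylinder, 24 mm across, 30 mm tall) on top of the drop bolt, 105 mm above the desk while the bolt is up, 81 mm when fully down. The 8 to 10 mm thick steel bolt runs down the outer face of the blue gate. The gate's top edge is 54 mm above the desk; above that nothing stands within 30 mm of the knob.
- bolt (a joint): How far the bolt is pushed straight down, m: 0 up (start), 0.024 fully down. About 3 N pushes it and it stays where it is left. Its foot, 36 mm above the desk when up, then clears the yellow blocks by 5 mm, so it must stay up while the gate swings.
- hinge (a point): Top of the gate's steel pivot post (66 mm above the desk), on its upright axis, fixed to the tray. The knob moves on a level circle of 171 mm radius about it. The gate is a blue panel 215 mm long, 5 mm thick, starting shut across the tray's mouth.
- gate (a joint): Gate angle, rad: 0 shut, grows as it opens, counter-clockwise seen from above, out over the tray's grey apron on the robot's side; stops at 1.10. A torsion spring pulls it shut: about 1.5 N at the knob when shut, 6 to 7 N at the gap; let go unbolted, it snaps shut.
- keeper (a point): Middle of the gap between the two yellow blocks (8 mm thick, 36 mm long, 25 mm tall) on the apron, level with their tops, 31 mm above the desk. The knob is straight above it at gate angle 1.0; within 13 mm either way along its circle the bolt goes down freely. Let go, the spring draws the gate back up to 17 mm at the knob until the bolt rests on the nearer block.
- stamp: Bystander: dark wooden hand stamp, 42 mm wide foot, 78 mm tall, with a 28 mm round knob. Origin at the middle of its underside.
- cup: Bystander: white cup, 82 mm wide, 95 mm tall. Origin at the middle of its underside.
- stapler: Bystander: black and grey stapler, 140 by 36 by 56 mm. Origin at the middle of its underside, x along its length.

How it is judged:
By the outcome, as a careful person would: the job done as asked, in the order asked, and still so for the second after the job is handed in, with the robot touching nothing.
It also fails if it takes over 35 s, if anything falls off the work surface, if the arm or the gripper's body presses on something with over 40 N, if the wrist force passes 120 N, or if a joint passes its speed limit or range.

ROBOT

A 6-joint arm with a two-finger parallel gripper is mounted at the origin on the work surface. World frame = base frame: x ahead of the robot, y to its left, z up, the work surface at z = 0. Lengths are in m, angles in rad, forces in N, time in s.
With the tool pointing down it reaches from about 0.3 to 0.775 m from the base axis. Payload 14.6 kg.
Tool frame: the origin (TCP) lies between the finger pads; the fingertips stand 17 mm ahead of it and the grasp point (between the pads) lies 2 mm behind it; z points along the fingers, y is the line along which they close (so a half turn about z gives the same grasp; the last joint's range is limited). The gripper opens to 85 mm and grips with 20 to 120 N. Pads are 22 mm wide; open, the fingers measure 114 mm over their backs; the gripper's body (76 mm by 85 mm) begins 54 mm behind the grasp point. The pads swing forward as they close: fully open they stand 13 mm farther back than shut.
Start: joints at [1.102, 0.3, 1.521, -0, 1.321, -0.067], TCP at [0.215, 0.506, 0.248] pointing down, gripper open.
Joint ranges: [-3.03, 3.03], [-0.79, 2.21], [0.23, 2.52], [-1.04, 4.18], [0, 3.07], [-2.55, 2.55]. Speed limits (rad/s): [2.22, 2.22, 2.57, 3.14, 3.14, 3.14].

INTERFACE

Orientations are given as a unit quaternion [x, y, z, w].
In Python, from station import manip gives the robot as it stands. Calls block until the motion is done:
- manip.move_pose(position, orientation): joint-space move of the TCP to a pose.
- manip.servo_line(position, attitude=None, speed=0.15, until_force=None): straight line of the TCP; attitude=None keeps the orientation; speed is the mean speed in m/s. With until_force (N) it stops when the force on the tool has changed by that much, and returns True; else False.
- manip.goto_joints(angles): joint-space move.
- manip.gripper_open() and manip.close(squeeze=None): open the fingers fully, or close them until they stop; squeeze is the grip in N (None keeps the last).
- manip.pause(seconds).
- manip.ik(position, orientation): joint angles nearest the present ones, or None.
- manip.get_image(name): name is "scene" or "top"; returns a dict with "img" (480x640x3 uint8, red, green, blue), "depth" (480x640 float32, m along the optical axis (not along the pixel's ray), 0 where there is no reading), "fx", "fy", "cx", "cy" (pixels), "dist_coeffs" ([k1, k2, p1, p2, k3] as OpenCV has them; the pictures are not rectified), "R" (3x3) and "t" (3): a world point X has camera coordinates R X + t. Camera axes: x right, y down, z forward; pixel columns grow to the right and rows downward; lengths in m; the calibration is good to about 2 mm. A picture is of the moment at which its call begins.
A pose or a line that the arm cannot do raises manip.IKError and nothing moves.
- manip.job_done(): hands the job in; it is judged then, once.
Readings, each from a call of its own:
- manip.get_t(): time.
- manip.get_qpos(): joint angles.
- manip.get_qd(): joint speeds.
- manip.get_effort(): joint torques, N m.
- manip.get_tcp_pos(): TCP position.
- manip.get_ee_rot(): TCP orientation.
- manip.get_wrist_force(): force on the tool from outside, world axes, zero at the start.
- manip.get_torque(): the same for the moment, N m.
- manip.get_opening(): finger opening in m.
- manip.get_finger_force(): force on a finger pad.
Only numpy, scipy, OpenCV 4.12 (cv2) and the standard library are available. Lean on these libraries where they do the work, as an engineer would, in place of code of your own. Each camera call takes 0.05 s, during which the arm holds its last target. There are 200 camera calls.

## Working session

There is one attempt and no reset: what is moved stays moved. The work goes in short steps, each a Python script; the robot and the scene stay as the last script left them, time stands still between calls to the robot, and variables do not carry over. Pictures are saved under pics/ and viewed, at most 10 in all, crops included, and the job is handed in when it is done.

```bash
mkdir -p pics; ls
cat > h.py <<'E'
import numpy as np, cv2
from station import manip
def pts(d):
    "world point for every pixel (480x640x3), nan where no depth"
    h,w=d["depth"].shape
    K=np.array([[d["fx"],0,d["cx"]],[0,d["fy"],d["cy"]],[0,0,1]])
    u,v=np.meshgrid(np.arange(w),np.arange(h))
    n=cv2.undistortPoints(np.stack([u,v],-1).reshape(-1,1,2).astype(float),K,np.array(d["dist_coeffs"])).reshape(h,w,2)
    z=np.where(d["depth"]>0,d["depth"],np.nan)[...,None]
    c=np.concatenate([n*z,z],-1)
    return (c-np.array(d["t"]))@np.array(d["R"])
E
python3 - <<'E'
from h import *
for n in("scene","top"):
    d=manip.get_image(n); np.savez(f"pics/{n}0.npz",**d)
    cv2.imwrite(f"pics/{n}0.png",d["img"][...,::-1])
    P=pts(d); hsv=cv2.cvtColor(d["img"],cv2.COLOR_RGB2HSV); H,S,V=[hsv[...,i].astype(int) for i in range(3)]
    print(n,"cam",-np.array(d["R"]).T@d["t"])
    for c,m in dict(red=((H<8)|(H>172))&(S>150)&(V>70),yellow=(H>20)&(H<35)&(S>120)&(V>80),blue=(H>100)&(H<125)&(S>120)&(V>60)).items():
        k,l,st,ce=cv2.connectedComponentsWithStats(m.astype(np.uint8))
        for i in range(1,k):
            if st[i,4]>25:
                q=P[l==i]; print(c,ce[i].round(),st[i,4],np.nanmedian(q,0).round(4),np.nanpercentile(q,3,0).round(3),np.nanpercentile(q,97,0).round(3))
E
```

```text
pics
scene cam [ 1.31437554 -0.18099376  0.83774841]
red [394. 219.] 95 [0.6185 0.1495 0.1198] [0.606 0.139 0.117] [0.628 0.16  0.123]
red [380. 352.] 182 [0.8083 0.0661 0.0225] [0.798 0.054 0.02 ] [0.819 0.078 0.025]
yellow [297. 224.] 58 [0.4979 0.0042 0.0302] [ 0.479 -0.     0.02 ] [0.514 0.01  0.033]
yellow [325. 224.] 61 [0.5102 0.0559 0.0304] [0.491 0.048 0.007] [0.528 0.064 0.033]
blue [574. 162.] 3423 [0.4458 0.6594 0.0159] [0.211 0.618 0.012] [0.619 0.703 0.019]
blue [405. 247.] 65 [0.6281 0.1753 0.0535] [0.583 0.143 0.005] [0.636 0.207 0.056]
blue [352. 268.] 164 [0.6502 0.0677 0.0532] [0.601 0.004 0.004] [0.665 0.135 0.056]
top cam [0.48899781 0.01762936 1.01380611]
red [312. 142.] 113 [0.8083 0.0688 0.0224] [0.799 0.058 0.019] [0.819 0.08  0.025]
red [261. 227.] 125 [0.6161 0.1528 0.12  ] [0.607 0.142 0.116] [0.627 0.163 0.123]
yellow [314. 286.] 82 [0.5127 0.0582 0.0313] [0.497 0.05  0.011] [0.528 0.067 0.034]
yellow [340. 294.] 80 [0.498  0.0066 0.031 ] [0.482 0.003 0.004] [0.516 0.012 0.034]
blue [308. 215.] 105 [0.6505 0.0739 0.054 ] [0.638 0.008 0.051] [0.664 0.13  0.057]
blue [ 19. 320.] 5774 [0.4406 0.6603 0.0165] [0.216 0.622 0.013] [0.614 0.691 0.02 ]
blue [246. 227.] 26 [0.6247 0.1932 0.054 ] [0.621 0.177 0.052] [0.628 0.207 0.058]
```

View pics/scene0.png

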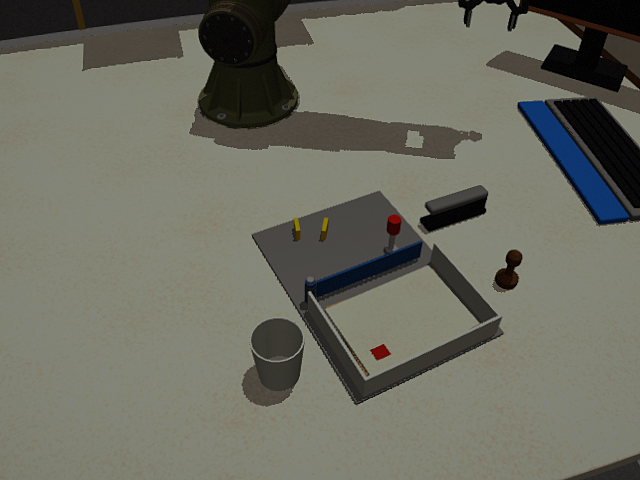

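View pics/top0.png

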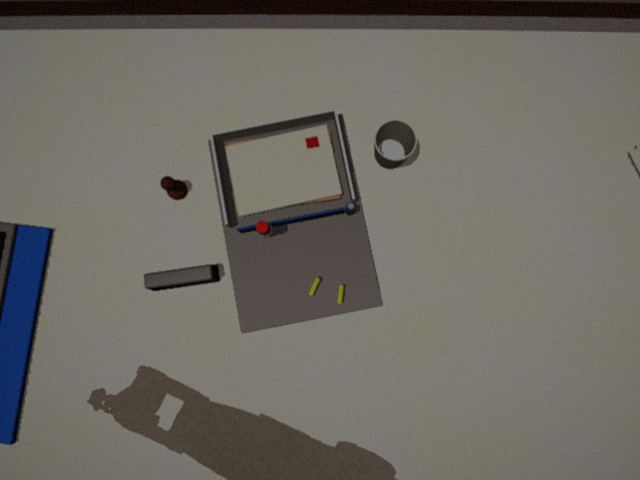

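Scene view: red knob at (394,219), yellow blocks at (297,224) and (325,224), hinge post at (310,282). Top view: knob (262,227), blocks (314,286) and (340,294), hinge post (350,207). Next I refine these three points and check them against the 171 mm radius.

Run:
```python
from h import *
from scipy.spatial.transform import Rotation as R
A=[]
for n,hp in(("scene",(310,282)),("top",(350,207))):
    d=dict(np.load(f"pics/{n}0.npz")); P=pts(d); hsv=cv2.cvtColor(d["img"],cv2.COLOR_RGB2HSV); H,S,V=[hsv[...,i].astype(int) for i in range(3)]
    z=P[...,2]
    def mid(m): q=P[m]; return (np.percentile(q,4,0)+np.percentile(q,96,0))/2
    k=mid(((H<8)|(H>172))&(S>120)&(z>.114)&(z<.126))
    Y=(H>20)&(H<35)&(S>100)&(z>.027)&(z<.036)
    b=[mid(Y&(P[...,1]>.03)),mid(Y&(P[...,1]<.03))]; ke=(b[0]+b[1])/2
    w=np.zeros_like(Y); w[hp[1]-9:hp[1]+10,hp[0]-9:hp[0]+10]=1
    hg=mid(w&(z>.062)&(z<.07))
    print(n,k.round(4),ke.round(4),np.round(b,4).tolist(),hg.round(4))
    v,u=(k-hg)[:2],(ke-hg)[:2]
    print("radii",np.linalg.norm(v),np.linalg.norm(u),"angle",np.arctan2(*u[::-1])-np.arctan2(*v[::-1]),np.arctan2(*v[::-1]))
    A.append((k,ke,hg))
k,ke,hg=np.mean(A,0); print(k,ke,hg)
a0=np.arctan2(*(k-hg)[1::-1])
print("gate ang",a0, manip.get_ee_rot())
for s in(0,np.pi,-np.pi):   # tool y along the tangent
  for g in(0,.5,1.0):
    th=a0+g; p=[hg[0]+.171*np.cos(th),hg[1]+.171*np.sin(th),.103]
    q=(R.from_euler("z",th+s)*R.from_euler("x",np.pi)).as_quat()
    j=manip.ik(p,q); print(s,g,np.round(p,3),None if j is None else np.round(j,2))
```

```text
scene [0.3871 0.486  0.1187] [0.2602 0.0146 0.0313] [[0.2818, 0.0661, 0.0312], [0.2386, -0.0369, 0.0315]] [ 0.669  -0.0136  0.0648]
radii 0.5736947814670771 0.4097701072465662 angle 0.9880533474248425 2.0845303091101695
top [0.6169 0.1522 0.1195] [0.5064 0.0328 0.0313] [[0.5137, 0.0589, 0.0316], [0.499, 0.0066, 0.031]] [ 0.6685 -0.0108  0.0659]
radii 0.17095785850504033 0.16785982740965422 angle 1.0014768869363544 1.877369208948283
[0.50196839 0.31908214 0.11913391] [0.38328466 0.02369607 0.03131678] [ 0.66873151 -0.01223106  0.06534814]
gate ang 2.037112208687713 [ 1.99563943e-01  9.79884668e-01 -4.97117363e-04 -1.51084135e-04]
0 0 [0.592 0.141 0.103] [ 0.17  0.58  1.48  0.    1.08 -0.29]
0 0.5 [0.528 0.085 0.103] [ 0.09  0.43  1.7   0.    1.   -0.88]
0 1.0 [0.499 0.006 0.103] [-0.06  0.36  1.81  0.    0.97 -1.53]
3.141592653589793 0 [0.592 0.141 0.103] None
3.141592653589793 0.5 [0.528 0.085 0.103] [ 0.09  0.43  1.7  -0.    1.    2.27]
3.141592653589793 1.0 [0.499 0.006 0.103] [-0.06  0.36  1.81 -0.    0.97  1.61]
-3.141592653589793 0 [0.592 0.141 0.103] None
-3.141592653589793 0.5 [0.528 0.085 0.103] [ 0.09  0.43  1.7  -0.    1.    2.27]
-3.141592653589793 1.0 [0.499 0.006 0.103] [-0.06  0.36  1.81 -0.    0.97  1.61]
```

Top view: the knob–hinge radius is 171 mm and the angle to the gap 1.00 rad, with all heights as given. The scene-view averages were spoiled by other objects, but its earlier colour blobs agree within 3 mm. I use hinge (0.669,-0.012), start angle 1.880. Now I grasp.

```bash
cat >> h.py <<'E'
from scipy.spatial.transform import Rotation as R
HG=np.array([.669,-.012]); A0=1.880
def pose(g,z,r=.171):
    th=A0+g
    return [HG[0]+r*np.cos(th),HG[1]+r*np.sin(th),z],(R.from_euler("z",th)*R.from_euler("x",np.pi)).as_quat()
def look(n,f,box=None):
    d=manip.get_image(n); np.savez(f"pics/{f}.npz",**d); im=d["img"][...,::-1]
    if box: x,y,w,h=box; im=cv2.resize(im[y:y+h,x:x+w],None,fx=3,fy=3)
    cv2.imwrite(f"pics/{f}.png",im)
def stat(m): print(m,"t",round(manip.get_t(),2),"tcp",np.round(manip.get_tcp_pos(),4),"F",np.round(manip.get_wrist_force(),1),"open",round(manip.get_opening(),4),"fing",np.round(manip.get_finger_force(),1),flush=True)
E
python3 - <<'E'
from h import *
manip.move_pose(*pose(0,.20)); stat("hover")
print(manip.servo_line(pose(0,.103)[0],speed=.1,until_force=8)); stat("down")
manip.close(squeeze=30); stat("closed")
look("scene","grasp",(260,130,240,180))
E
```

```text
hover t 2.04 tcp [0.6167 0.1519 0.2002] F [-0.7  0.5  0.9] open 0.0852 fing 0.0
False
down t 3.16 tcp [0.6173 0.151  0.1038] F [ 0.1  0.3 -0.5] open 0.0855 fing 0.0
closed t 3.74 tcp [0.6171 0.1509 0.1031] F [-0.3  1.3  0.4] open 0.0232 fing 30.3
```

View pics/grasp.png

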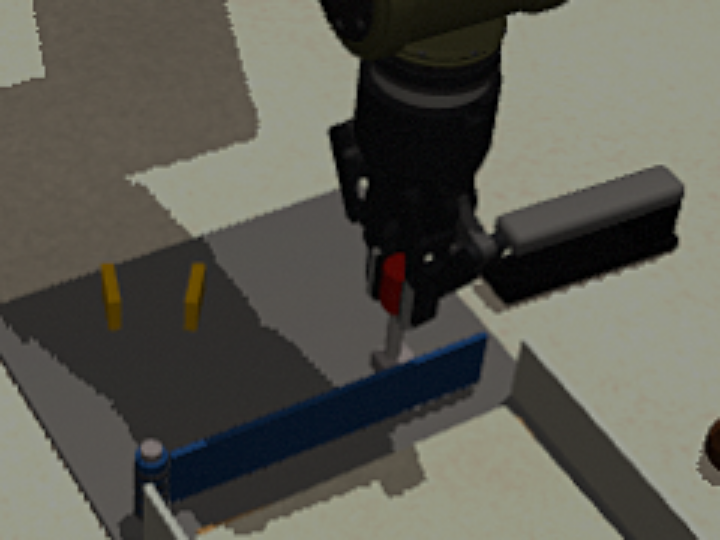

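The crop shows the red knob between the pads at (400,285), the bolt still up and the gate shut; opening is 23 mm. Now I swing along the arc.

Run:
```python
from h import *
for i,g in enumerate(np.linspace(0,1.0,13)[1:]):
    p,q=pose(g,.103)
    manip.servo_line(p,q,speed=.06)
    if i%3==2: stat(round(g,2))
    if manip.get_opening()<.02 or np.linalg.norm(manip.get_wrist_force())>35: stat("STOP"); break
look("scene","swung",(210,130,240,180))
```

```text
0.25 t 4.94 tcp [0.5785 0.1332 0.103 ] F [ 1.7  0.9 -0.8] open 0.0234 fing 30.3
0.5 t 6.09 tcp [0.5455 0.1063 0.103 ] F [-0.8  5.9 -0.2] open 0.0233 fing 30.3
0.75 t 7.24 tcp [0.5201 0.0722 0.103 ] F [-1.4  6.6  0.7] open 0.0232 fing 30.4
1.0 t 8.39 tcp [0.5038 0.0327 0.1029] F [-4.2  7.3  1.2] open 0.0229 fing 30.6
```

View pics/swung.png

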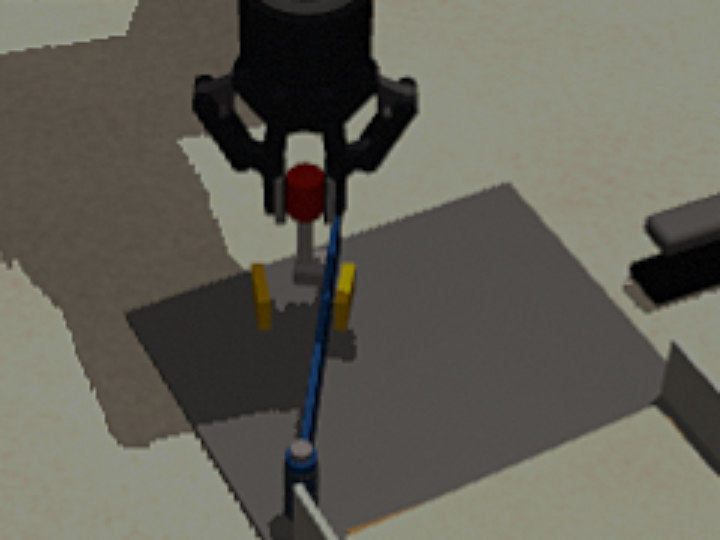

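The bolt foot (305,275 in the crop) is over the gap, between the blocks at (262,295) and (345,295), and still up. I push it down.

Run:
```python
from h import *
p=pose(1.0,.077)[0]
print(manip.servo_line(p,speed=.03,until_force=22)); stat("pushed")
look("scene","pushed",(210,130,240,180))
```

```text
True
pushed t 9.23 tcp [0.504  0.0335 0.079 ] F [-3.3  6.6 10.6] open 0.0229 fing 31.4
```

View pics/pushed.png

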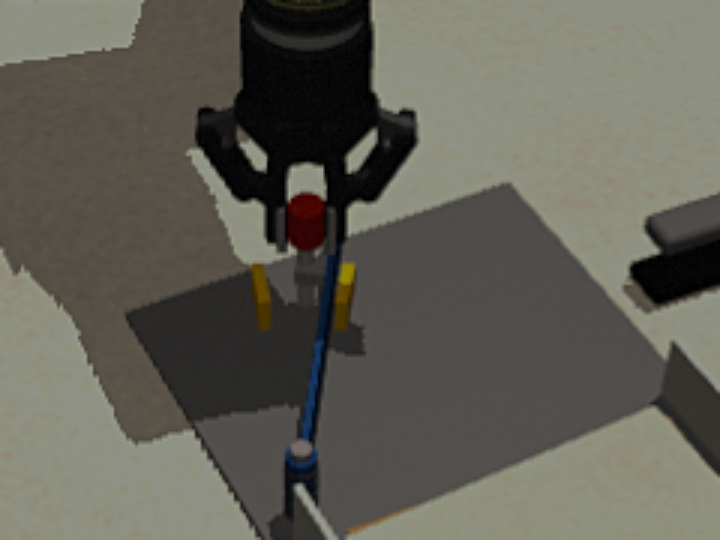

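The bolt went down 24 mm and the reaction then rose, so it is at its stop, with the foot between the blocks. I ease the gate back onto the block, release and retreat.

Run:
```python
from h import *
z=manip.get_tcp_pos()[2]
print(manip.servo_line(pose(.91,z)[0],speed=.03,until_force=6)); stat("eased")
manip.gripper_open(); stat("open")
p=manip.get_tcp_pos()
print(manip.servo_line([p[0],p[1],.22],speed=.12)); stat("up")
manip.servo_line([p[0]-.13,p[1],.25],speed=.2); manip.pause(.3); stat("away")
look("scene","end",(210,130,240,180))
d=dict(np.load("pics/end.npz")); P=pts(d); hsv=cv2.cvtColor(d["img"],cv2.COLOR_RGB2HSV)
m=((hsv[...,0]<8)|(hsv[...,0]>172))&(hsv[...,1]>120)&(P[...,2]>.07)&(P[...,2]<.13)&(np.hypot(P[...,0]-.505,P[...,1]-.032)<.06)
print(m.sum(),np.percentile(P[m],[4,50,96],axis=0).round(4))
```

```text
True
eased t 9.62 tcp [0.5064 0.0407 0.0791] F [1.3 4.9 4.1] open 0.0234 fing 30.8
open t 10.25 tcp [0.5054 0.0401 0.0786] F [-0.3  0.1 -0.3] open 0.0854 fing 0.0
False
up t 11.57 tcp [0.5052 0.04   0.2193] F [0.3 1.4 0. ] open 0.0855 fing 0.0
away t 12.69 tcp [0.3757 0.04   0.2496] F [-0.8  0.9 -0.2] open 0.0858 fing 0.0
201 [[0.5016 0.0369 0.0718]
 [0.5171 0.0458 0.0909]
 [0.5226 0.056  0.0972]]
```

View pics/end.png

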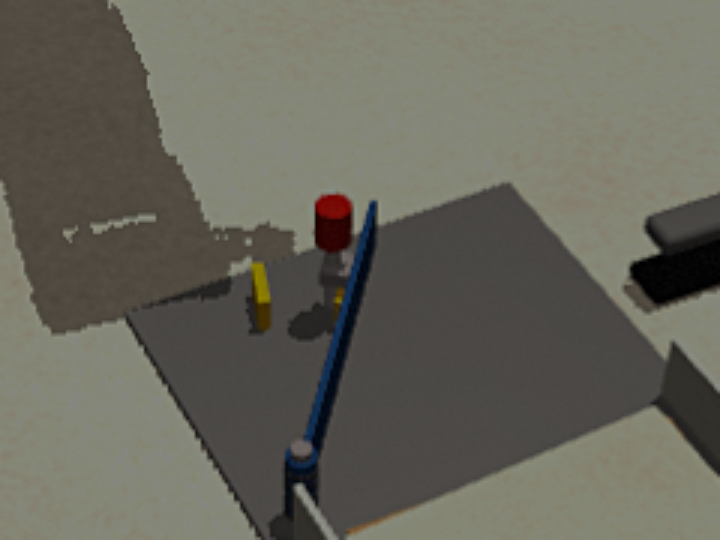

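The knob (333,222 in the crop) now tops out at about 97 mm, against the 96 mm expected when fully down. The gate rests open with the bolt against the nearer block, and the gripper is clear. I hand in.

```bash
python3 -c "
from h import *
print(manip.job_done())"
```

```text
the job is handed in; nothing more can be done
None
```

The gate is open and bolted: the bolt is fully down between the yellow blocks, the gripper is clear, the stamp, cup and stapler were left alone, and the job was handed in at about 13 s; no verdict came back.

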